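Hang up the spindle spanner and give the router a shot of way oil

ROBOT

A 7-joint arm with a two-finger parallel gripper is mounted at the origin on the work surface. World frame = base frame: x ahead of the robot, y to its left, z up, the work surface at z = 0. Lengths are in m, angles in degrees, forces in N, time in s.
With the tool pointing down it reaches from about 0.425 to 0.925 m from the base axis. Payload 6.8 kg.
Tool frame: the origin (TCP) lies midway between the tips of the shut fingers; the grasp point (between the pads) lies 19 mm behind it (ctrl.grasp_offset is the distance from the TCP to the grasp point, in m); z points along the fingers, y is the direction in which the jaws open and shut (so a half turn about z gives the same grasp; the last joint's range is limited). The gripper opens to 85 mm and grips with 20 to 120 N. Pads are 22 mm wide; open, the fingers measure 114 mm over their backs; the gripper's body (76 mm by 85 mm) begins 54 mm behind the grasp point. The pads swing forward as they close: fully open they stand 13 mm farther back than shut.
Start: joints at [-69.391, 27.33, 1.283, 89.118, -0.659, 63.558, -4.761], TCP at [0.304, 0.602, 0.231] pointing down, gripper open.
Joint ranges: [-169.35, 169.35], [-19.33, 120.38], [-80.79, 83.38], [13.8, 139.57], [-78.32, 258.32], [9.67, 109.79], [-169.56, 169.56]. Speed limits (degrees/s): [136.94, 136.94, 180, 180, 180, 180, 180].

INTERFACE

Orientations are given as [roll, pitch, yaw] about the fixed x, y, z axes, in that order (R = Rz(yaw) Ry(pitch) Rx(roll)).
In Python, from workcell import ctrl gives the robot as it stands.
- The arm moves only by the tool arm_command, never from a script. Its argument "plan" is a list of rows, each an object of numbers: "wx", "wy", "wz": the turn, a rotation vector about the tool's x, y, z in degrees; "x", "y", "z": the shift along the tool's x, y, z in m; "fingers": the opening, from 0 (shut) to 1 (fully open). A call has 1 to 12 rows; each row is the pose to reach, as a shift and turn from the pose commanded when the call began, along the tool's axes at that moment; what a row does not reach only later rows make up. A row lasts 1/8 s, in which the tool goes at most 62.5 mm and 10.7 degrees, less where a joint would pass 70% of its speed; a pose out of reach is approached as far as the arm can. A call with a gripper value outside its range is refused whole. The fingers move at their own pace and stop on an object; "force" is the grip in N (left out, the last holds). Time passes only in rows, so rows that repeat a pose let the fingers close. It gives the time, the measured TCP pose, the force and the opening at its end, in the units of the state.
- ctrl.sense(): the state, without advancing time (a new reading comes with each control period).
- ctrl.grab_frame(name): name is "side" or "top" or "wrist"; returns the picture (384x512x3 uint8, red, green, blue); there is no depth.
- ctrl.get_calibration(name): a dict with "camera_matrix" (3x3 intrinsics, pixels), "dist_coeffs" ([k1, k2, p1, p2, k3] as OpenCV has them; the pictures are not rectified), "T" (4x4, takes a point from camera to world coordinates). Camera axes: x right, y down, z forward; pixel columns grow to the right and rows downward; lengths in m; the calibration is good to about 2 mm. A picture is of the moment at which its call begins: read the wrist's pose just before it. get_calibration takes no time and is no camera call; for the wrist camera it gives the pose at the moment of the call.
- ctrl.sign_off(): hands the job in, once; it reports no verdict.
The state is a dict: "time_s": time; "joint_positions": joint angles; "qvel": joint speeds; "tau": joint torques, N m; "eef_pos": TCP position; "orientation": TCP orientation; "ft_force": force on the tool from outside, world axes, zero at the start; "ft_torque": the same for the moment, N m; "gripper_width": finger opening in m.
Only numpy, scipy, OpenCV 4.12 (cv2) and the standard library are available. Lean on these libraries where they do the work, as an engineer would, in place of code of your own. Each camera call takes 0.05 s, during which the arm holds its last target. There are 200 camera calls.

TASK

Get the router ready for its next run: first hang the loose spindle spanner by its eye on the red peg of the stand and let go of it. Then swing aside the dust cover of the way oiler (amber tank, green plunger head), press its plunger right down to its stop, hold it there for about a second and let it rise fully. Do not press the coolant pump's plunger (blue tank, black head), and leave everything else on the table where it is.

Things in the scene. Friction and masses are not known exactly. Their poses are not given: they have to be found in the camera images.
- spanner: steel spindle spanner with a blue-sleeved shank, 191 mm long, 10 mm thick, 0.14 to 0.28 kg, loose, at first lying flat on the table. Origin: underside of the shank's middle (near the centre of mass). Its x axis runs along the shank to the round eye, z is normal to the flat. Shank 25 mm wide from x = -53 to +50 mm; eye end at +x; forked jaw, 44 mm wide, at -x (to -95 mm).
- spanner_eye (a point): centre of the spanner's round eye (hole 28 mm, outside 48 mm, 10 mm thick), 72 mm along x from the spanner's origin and 5 mm above its underside
- stand: peg stand: dark steel foot 130 x 110 x 12 mm with a plywood upright 50 mm wide and 12 mm thick, 270 mm high. Fixed. Origin: centre of the underside of the foot; x axis points to its back. The upright's front face is at x = +24 mm.
- peg: red peg on the front of the stand's upright, 10 mm thick, 70 mm long with a round end, leaning up and out: 40 degrees from vertical towards the stand's front. Origin: its root on the upright's face, 225 mm above the table; its z axis runs along the peg to the tip.
- peg_tip (a point): tip of the red peg, 70 mm from its root along it, 279 mm above the table
- way_oiler: the way oiler: bench hand pump with an AMBER tank and a GREEN plunger head. Fixed. Foot 130 x 100 mm, tank 110 x 90 mm up to 130 mm high. Origin: on the table, 10 mm behind the plunger's axis; its x axis points to its back, y to its left, z up. A grey mast 40 mm wide and 12 mm thick stands at its back to a height of 280 mm, its front face 72 mm behind the plunger's axis (at x = +62 mm).
- way_oiler_plunger (a joint): plunger travel in m: 0 = up (rest), 0.022 = right down at its stop. A spring returns it; about 4 N starts it and about 10 N holds it at the stop. The steel stem is 14 mm thick.
- way_oiler_head (a point): centre of the top face of the plunger's round mushroom head (40 mm across, 14 mm thick), 185 mm above the table when up and 163 mm at the stop; it moves with the plunger
- way_oiler_cover (a joint): swivel dust cover angle in rad: 0 = right over the plunger head, 2.0 = fully aside; it turns clockwise seen from above as it grows, about a vertical pivot, and stays where it is left (0.03 N m of friction). From about 1.3 the head is free for a press from above. It cannot be lifted.
- way_oiler_pivot (a point): the cover's vertical pivot axis, at the underside of the cover: 40 mm behind and 40 mm to the left of the plunger's axis (in the pump's own axes), 197 mm high
- way_oiler_tab (a point): middle of the yellow upright tab near the free end of the cover, 92 mm from the pivot: 24 mm long radially, 8 mm thick, from 203 to 235 mm high; push it sideways to turn the cover. The cover is a 6 mm steel disc, 56 mm across, centred 56.6 mm from the pivot on an arm 18 mm wide and 104 mm long from the pivot, top at 203 mm; with the angle at 0 the arm points from the pivot towards the plunger's axis and beyond (at -135 degrees in the pump's own axes).
- coolant_pump: the coolant pump, to be left alone: same shape as the oiler but with a BLUE tank and a BLACK plunger head. Fixed. Foot 130 x 100 mm, tank 110 x 90 mm up to 130 mm high. Origin: on the table, 10 mm behind the plunger's axis; its x axis points to its back, y to its left, z up. A grey mast 40 mm wide and 12 mm thick stands at its back to a height of 280 mm, its front face 72 mm behind the plunger's axis (at x = +62 mm).
- coolant_pump_plunger (a joint): plunger travel in m: 0 = up (rest), 0.022 = right down at its stop. A spring returns it; about 4 N starts it and about 10 N holds it at the stop. The steel stem is 14 mm thick.
- coolant_pump_head (a point): centre of the top face of the plunger's round mushroom head (40 mm across, 14 mm thick), 185 mm above the table when up and 163 mm at the stop; it moves with the plunger
- coolant_pump_cover (a joint): angle in rad of the coolant pump's swivel dust cover, which is like the oiler's
- mug: white mug, 72 mm across, 85 mm high, bystander; origin under its centre
- jar: glass jar with red cap, 68 mm across, 95 mm high, bystander; origin under its centre
- mouse: black computer mouse, 100 x 60 x 32 mm, bystander; origin under its centre
- clamp: brass bed clamp with two upright bolts, 100 x 36 mm, 62 mm high, bystander; origin under its centre
- bottle: white bottle with orange cap, 64 mm across, 190 mm high, bystander; origin under its centre
- can: green can, 70 mm across, 130 mm high, bystander; origin under its centre
- offcuts: stack of white plastic plates, 120 x 90 x 36 mm, bystander; origin under its centre
- brush: wooden brush lying on the table, about 200 mm long, bystander
Not all that is in view belongs to the job. Of the things that look like the spanner, take the one that is farthest from the robot's base at the start.

How it is judged:
By the outcome, as a careful person would: the job done as asked, in the order asked, and still so for the second after the job is handed in, with the robot touching nothing.
It also fails if it takes over 72 s, if anything falls off the work surface, if the arm or the gripper's body presses on something with over 40 N, if the wrist force passes 120 N, or if a joint passes its speed limit or range.

## Working session

There is one attempt and no reset: what is moved stays moved. The work goes in short steps, Python scripts to look and compute and a tool call to move; the robot and the scene stay as the last step left them, time stands still between calls to the robot, and variables do not carry over. Pictures are saved under pics/ and viewed, about 8 in all and at most 12, crops included, and the job is handed in when it is done.

Besides the shell and the picture viewer there is one more tool, called after "Emit:" by a JSON object that holds its "op" and its "data", one argument or row to a line. arm_command: Moves the arm, as the interface text tells. Its arguments: {"type":"object","properties":{"plan":{"type":"array","items":{"type":"object","properties":{"wx":{"type":"number"},"wy":{"type":"number"},"wz":{"type":"number"},"x":{"type":"number"},"y":{"type":"number"},"z":{"type":"number"},"fingers":{"type":"number"}}}},"force":{"type":"number"}},"required":["plan"]}

```bash
mkdir -p pics; ls; python3 - <<'E'
from workcell import ctrl
import cv2,numpy as np
for n in ("side","top"):
    f=ctrl.grab_frame(n); cv2.imwrite(f"pics/{n}0.png",cv2.resize(f[:,:,::-1],(800,600),interpolation=cv2.INTER_CUBIC))
    c=ctrl.get_calibration(n); print(n,np.round(c["camera_matrix"],1).tolist(),c["dist_coeffs"],np.round(c["T"],3).tolist())
s=ctrl.sense();print(s)
E
```

```text
pics
side [[409.4, 0.0, 257.8], [0.0, 409.4, 192.4], [0.0, 0.0, 1.0]] [0.04164729 0.         0.         0.         0.        ] [[0.998, -0.042, 0.048, 0.457], [-0.064, -0.748, 0.661, -0.893], [0.008, -0.662, -0.749, 1.182], [0.0, 0.0, 0.0, 1.0]]
top [[399.0, 0.0, 256.7], [0.0, 399.0, 193.8], [0.0, 0.0, 1.0]] [0.04549112 0.         0.         0.         0.        ] [[0.017, -0.988, 0.154, 0.288], [-1.0, -0.019, -0.012, -0.004], [0.015, -0.154, -0.988, 1.691], [0.0, 0.0, 0.0, 1.0]]
{'time_s': 0.1, 'joint_positions': array([-69.39077977,  27.37187463,   1.2794906 ,  89.17181114,
        -0.66021924,  63.55974504,  -4.76277626]), 'qvel': array([ 0.0211066 , -0.06053244,  0.0253504 , -0.18312053, -0.01906846,
       -0.01714494, -0.12510626]), 'tau': array([ 4.34084664e-03, -5.97763324e+01,  1.61387768e+00, -2.81957370e+01,
        1.28976649e-02,  4.99266753e-03, -1.71952325e-05]), 'eef_pos': array([0.30412734, 0.60199936, 0.23041934]), 'orientation': array([-1.79904039e+02,  5.54853543e-03,  1.53196756e+02]), 'ft_force': array([ 0.48764865, -0.06061158,  1.05553067]), 'ft_torque': array([-0.04937274,  0.03320366,  0.02742829]), 'gripper_width': 0.0854636524618393}
```

View pics/top0.png

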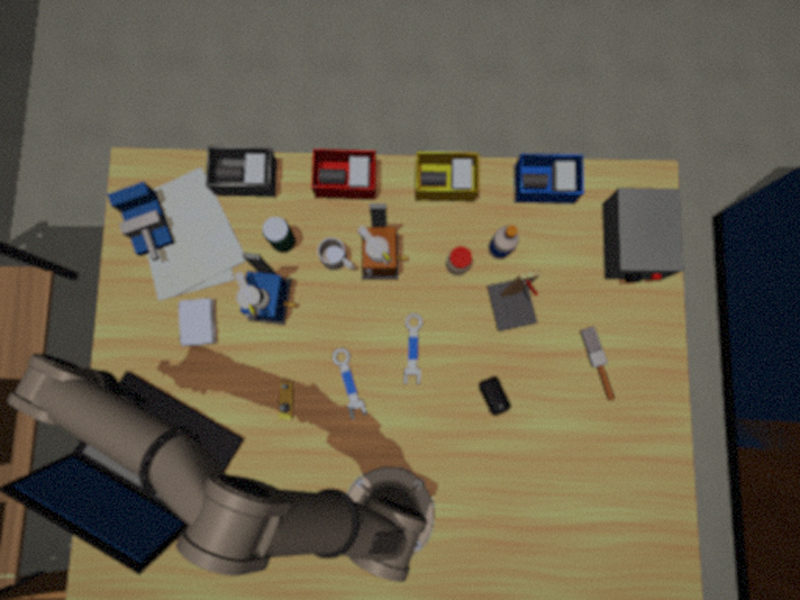

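View pics/side0.png

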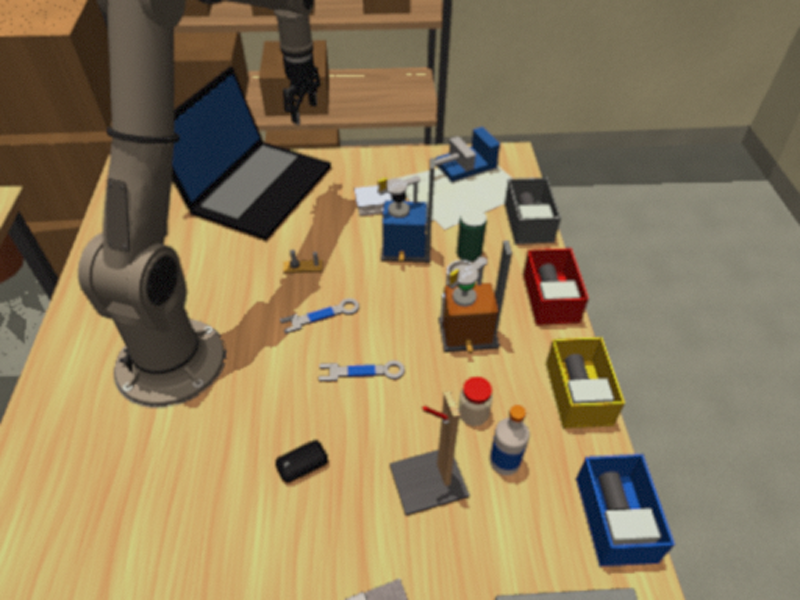

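Spanner candidates in the top view are A at about (348,380) and B at about (413,348). The base is at about (392,510), so B looks farther from it. I'll confirm that in enlarged crops.

```bash
cat > h.py <<'E'
import cv2,numpy as np
from workcell import ctrl
from scipy.spatial.transform import Rotation as R
def ray(n,uv,c=None):
    c=c or ctrl.get_calibration(n)
    p=cv2.undistortPoints(np.float64(uv).reshape(1,1,2),np.array(c["camera_matrix"]),np.array(c["dist_coeffs"]))[0,0]
    T=np.array(c["T"]); d=T[:3,:3]@np.array([p[0],p[1],1]); return T[:3,3],d
def atz(n,uv,z,c=None):
    o,d=ray(n,uv,c); return o+d*(z-o[2])/d[2]
def proj(n,P,c=None):
    c=c or ctrl.get_calibration(n); T=np.linalg.inv(np.array(c["T"]))
    return cv2.projectPoints(np.float64(P).reshape(-1,3),cv2.Rodrigues(T[:3,:3])[0],T[:3,3],np.array(c["camera_matrix"]),np.array(c["dist_coeffs"]))[0][:,0]
def crop(n,f,x0,y0,w,h,s,name):
    im=cv2.resize(f[y0:y0+h,x0:x0+w,::-1],None,fx=s,fy=s,interpolation=cv2.INTER_CUBIC); cv2.imwrite("pics/"+name,im)
def tool(): 
    s=ctrl.sense(); return np.array(s["eef_pos"]),R.from_euler("xyz",s["orientation"],degrees=True)
E
python3 - <<'E'
from h import *
f=ctrl.grab_frame("top"); crop("top",f,205,130,150,120,5,"topc.png")
f=ctrl.grab_frame("side"); crop("side",f,170,140,170,190,3,"sidec.png")
k=512/800
for n,uv in [("A",(348,380)),("B",(413,348))]:
    p=atz("top",np.array(uv)*k,0.01);print(n,p,np.hypot(*p[:2]))
E
```

```text
A [0.33871938 0.11418499 0.01      ] 0.3574479379534179
B [ 0.42740551 -0.05833241  0.01      ] 0.431367760135157
```

View pics/topc.png

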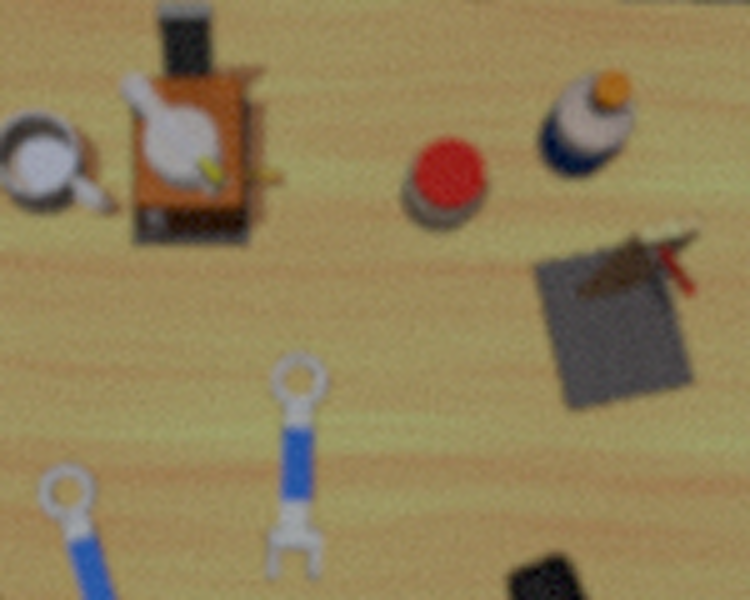

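View pics/sidec.png

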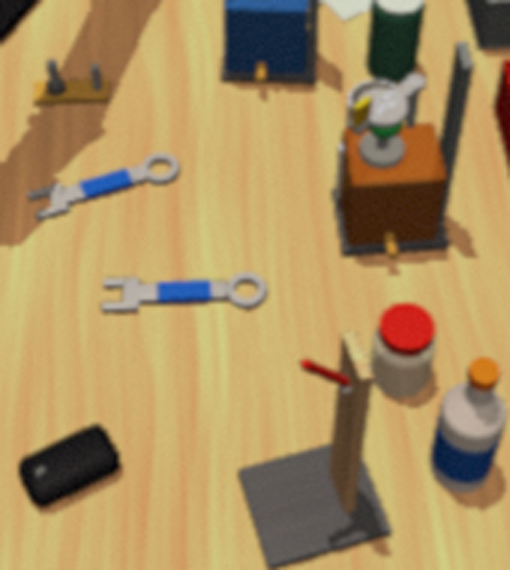

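The enlarged crop shows spanner B with its eye at crop (300,381) and its jaw at (272–315,576). At 0.43 m from the base against 0.36 m for A, B is the one meant. Next I'll work out the poses.

```bash
cat >> h.py <<'E'
def t(u,v): return ((u+.5)/5-.5+205,(v+.5)/5-.5+130)
def s(u,v): return ((u+.5)/3-.5+170,(v+.5)/3-.5+140)
def tri(a,b):
    (o1,d1),(o2,d2)=ray("top",a),ray("side",b)
    d1/=np.linalg.norm(d1);d2/=np.linalg.norm(d2)
    A=np.stack([d1,-d2],1);x=np.linalg.lstsq(A,o2-o1,rcond=None)[0]
    p,q=o1+x[0]*d1,o2+x[1]*d2; return (p+q)/2,np.linalg.norm(p-q)
E
python3 - <<'E'
from h import *
np.set_printoptions(precision=4,suppress=True)
P=lambda *a:print(*a)
eT=atz("top",t(300,381),.01);eS=atz("side",s(246,290),.01);P("eye",eT,eS)
jT=atz("top",t(294,576),.01);jS=atz("side",s(103,295),.01);P("jaw",jT,jS)
P("blue mid",atz("top",t(298,464),.01),atz("side",s(184,291),.01))
P("foot top", [atz("top",t(*a),.012) for a in [(535,265),(571,409),(692,382)]])
P("foot side",[atz("side",s(*a),.012) for a in [(240,472),(272,566),(389,533)]])
P("tip",tri(t(692,292),s(305,364)),atz("top",t(692,292),.277),atz("side",s(305,364),.277))
P("root",tri(t(664,252),s(348,382)))
P("disc",tri(t(182,143),s(388,101)),atz("top",t(182,143),.203),atz("side",s(388,101),.203))
P("tab",tri(t(210,171),s(359,109)),atz("top",t(210,171),.225),atz("side",s(359,109),.225))
P("armtail",atz("top",t(132,84),.203),atz("side",s(418,84),.203))
P("tank top",[atz("top",t(*a),.13) for a in [(135,207),(247,207),(247,75)]])
P("tank side",[atz("side",s(*a),.13) for a in [(350,184),(443,180),(434,130)]])
E
```

```text
eye [ 0.4993 -0.0585  0.01  ] [ 0.4988 -0.0621  0.01  ]
jaw [ 0.335  -0.0558  0.01  ] [ 0.3333 -0.0594  0.01  ]
blue mid [ 0.4287 -0.0578  0.01  ] [ 0.4269 -0.0593  0.01  ]
foot top [array([ 0.603 , -0.2584,  0.012 ]), array([ 0.4796, -0.2884,  0.012 ]), array([ 0.5047, -0.3912,  0.012 ])]
foot side [array([ 0.4802, -0.2921,  0.012 ]), array([ 0.5065, -0.3935,  0.012 ]), array([ 0.6255, -0.3667,  0.012 ])]
tip (array([ 0.5357, -0.3312,  0.2769]), np.float64(9.582290577834894e-05)) [ 0.5357 -0.3311  0.277 ] [ 0.5357 -0.3313  0.277 ]
root (array([ 0.5754, -0.322 ,  0.2281]), np.float64(0.002339872385055828))
disc (array([0.6585, 0.0406, 0.2092]), np.float64(0.006580430524626109)) [0.6567 0.0407 0.203 ] [0.6632 0.0475 0.203 ]
tab (array([0.6282, 0.0184, 0.2234]), np.float64(0.004344601053916669)) [0.6301 0.0185 0.225 ] [0.6258 0.0162 0.225 ]
armtail [0.7023 0.0801 0.203 ] [0.7004 0.0721 0.203 ]
tank top [array([0.6216, 0.0791, 0.13  ]), array([ 0.6234, -0.0102,  0.13  ]), array([ 0.7322, -0.0083,  0.13  ])]
tank side [array([ 0.619, -0.009,  0.13 ]), array([ 0.7243, -0.009 ,  0.13  ]), array([0.7261, 0.0677, 0.13  ])]
```

```bash
cat >> h.py <<'E'
np.set_printoptions(precision=4,suppress=True)
def go(pos,rot):
    "shift and turn, in present tool axes, to world TCP pos and Rotation rot"
    p,r=tool(); print("xyz",r.inv().apply(np.array(pos)-p),"w",(r.inv()*rot).as_rotvec(degrees=True))
def eul(*a): return R.from_euler("xyz",a,degrees=True)
E
python3 -c "
from h import *
go((.435,-.059,.2),eul(180,0,-1)); go((.40,.2,.25),eul(180,0,50))"
```

```text
xyz [-0.4149 -0.5311  0.0314] w [ -0.0126   0.092  154.1939]
xyz [-0.2668 -0.3158 -0.0189] w [ -0.0424   0.0647 103.1939]
```

Emit:
{"op": "arm_command", "data": {
  "plan": [
    {"x": -0.134, "y": -0.158, "z": -0.01, "wz": 50},
    {"x": -0.134, "y": -0.158, "z": -0.01, "wz": 50},
    {"x": -0.134, "y": -0.158, "z": -0.01, "wz": 50},
    {"x": -0.134, "y": -0.158, "z": -0.01, "wz": 50},
    {"x": -0.134, "y": -0.158, "z": -0.01, "wz": 50},
    {"x": -0.267, "y": -0.316, "z": -0.019, "wz": 103},
    {"x": -0.267, "y": -0.316, "z": -0.019, "wz": 103},
    {"x": -0.267, "y": -0.316, "z": -0.019, "wz": 103},
    {"x": -0.267, "y": -0.316, "z": -0.019, "wz": 103},
    {"x": -0.267, "y": -0.316, "z": -0.019, "wz": 103}
  ]
}}

```text
validation failed for argument at $.pl...
```

```bash
python3 -c "
from h import *
print(ctrl.sense()['joint_positions']);go((.435,-.059,.2),eul(180,0,-1))"
```

```text
[-69.3906  27.3592   1.2833  89.1543  -0.6585  63.5612  -4.763 ]
xyz [-0.4149 -0.5311  0.0314] w [ -0.0126   0.092  154.1939]
```

Emit:
{"op": "arm_command", "data": {
  "plan": [
    {"x": -0.134, "y": -0.158, "z": -0.01, "wx": 0, "wy": 0, "wz": 50, "fingers": 1},
    {"x": -0.134, "y": -0.158, "z": -0.01, "wx": 0, "wy": 0, "wz": 50, "fingers": 1},
    {"x": -0.134, "y": -0.158, "z": -0.01, "wx": 0, "wy": 0, "wz": 50, "fingers": 1},
    {"x": -0.134, "y": -0.158, "z": -0.01, "wx": 0, "wy": 0, "wz": 50, "fingers": 1},
    {"x": -0.267, "y": -0.316, "z": -0.019, "wx": 0, "wy": 0, "wz": 103, "fingers": 1},
    {"x": -0.267, "y": -0.316, "z": -0.019, "wx": 0, "wy": 0, "wz": 103, "fingers": 1},
    {"x": -0.267, "y": -0.316, "z": -0.019, "wx": 0, "wy": 0, "wz": 103, "fingers": 1},
    {"x": -0.267, "y": -0.316, "z": -0.019, "wx": 0, "wy": 0, "wz": 103, "fingers": 1},
    {"x": -0.267, "y": -0.316, "z": -0.019, "wx": 0, "wy": 0, "wz": 103, "fingers": 1},
    {"x": -0.267, "y": -0.316, "z": -0.019, "wx": 0, "wy": 0, "wz": 103, "fingers": 1}
  ]
}}

```text
time_s: 1.45
eef_pos: [0.4002, 0.1996, 0.2504]
orientation: [-180.0, -0.0, 49.9]
ft_force: [0.2, -0.1, 0.2]
gripper_width: 0.0852
```

```bash
python3 -c "
from h import *
print(ctrl.sense()['joint_positions']);go((.435,-.059,.2),eul(180,0,-1))"
```

```text
[-57.2933   3.6463  24.162  118.7968  -1.7824  57.8748 -72.3435]
xyz [-0.1753  0.1932  0.0503] w [-0.0203 -0.0108 50.8834]
```

Emit:
{"op": "arm_command", "data": {
  "plan": [
    {"x": -0.088, "y": 0.097, "z": 0.02, "wx": 0, "wy": 0, "wz": 25, "fingers": 1},
    {"x": -0.088, "y": 0.097, "z": 0.02, "wx": 0, "wy": 0, "wz": 25, "fingers": 1},
    {"x": -0.175, "y": 0.193, "z": 0.05, "wx": 0, "wy": 0, "wz": 51, "fingers": 1},
    {"x": -0.175, "y": 0.193, "z": 0.05, "wx": 0, "wy": 0, "wz": 51, "fingers": 1},
    {"x": -0.175, "y": 0.193, "z": 0.05, "wx": 0, "wy": 0, "wz": 51, "fingers": 1},
    {"x": -0.175, "y": 0.193, "z": 0.05, "wx": 0, "wy": 0, "wz": 51, "fingers": 1},
    {"x": -0.175, "y": 0.193, "z": 0.05, "wx": 0, "wy": 0, "wz": 51, "fingers": 1}
  ]
}}

```text
time_s: 2.33
eef_pos: [0.4365, -0.0568, 0.2004]
orientation: [-180.0, 0.0, -0.6]
ft_force: [-1.1, 0.1, -0.7]
gripper_width: 0.0855
```

```bash
python3 - <<'E'
from h import *
print(ctrl.sense()['joint_positions'],tool()[0],ctrl.grasp_offset)
c=ctrl.get_calibration("wrist");f=ctrl.grab_frame("wrist");cv2.imwrite("pics/w1.png",f[:,:,::-1])
print(c); print(proj("wrist",[(.499,-.06,.01),(.427,-.059,.01),(.334,-.057,.01)],c))
E
```

```text
[-38.7325   7.7023  42.1406 123.7825  -6.7089  50.6853 -83.149 ] [ 0.4365 -0.0568  0.2004] 0.0187
{'camera_matrix': array([[307.6897,   0.    , 253.2764],
       [  0.    , 307.6897, 192.1034],
       [  0.    ,   0.    ,   1.    ]]), 'dist_coeffs': array([-0.0564,  0.    ,  0.    ,  0.    ,  0.    ]), 'T': array([[-0.0105, -0.9579, -0.2868,  0.5086],
       [-0.9999,  0.0102,  0.0026, -0.0576],
       [ 0.0005,  0.2868, -0.958 ,  0.3433],
       [ 0.    ,  0.    ,  0.    ,  1.    ]])}
[[255.4843 109.8609]
 [255.1435 176.4384]
 [254.1583 251.6679]]
```

View pics/w1.png

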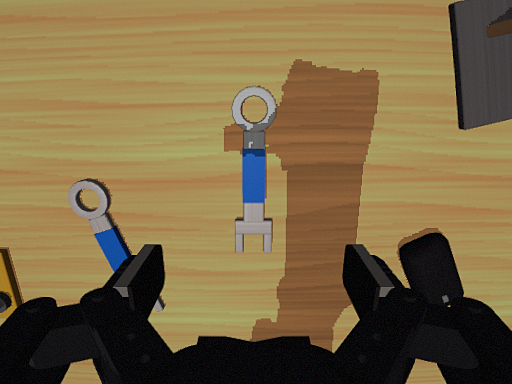

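The wrist view shows the spanner's eye at (254,108) and its jaw end at (254,251), within 2 px of the prediction. I'll go down and grasp.

```bash
python3 -c "
from h import *
go((.4355,-.058,.004),eul(180,0,-.6))"
```

```text
xyz [-0.0011  0.0015  0.1964] w [-0.0297 -0.0072  0.0516]
```

Emit:
{"op": "arm_command", "data": {
  "plan": [
    {"x": -0.001, "y": 0.0015, "z": 0.06, "wx": 0, "wy": 0, "wz": 0, "fingers": 1},
    {"x": -0.001, "y": 0.0015, "z": 0.12, "wx": 0, "wy": 0, "wz": 0, "fingers": 1},
    {"x": -0.001, "y": 0.0015, "z": 0.16, "wx": 0, "wy": 0, "wz": 0, "fingers": 1},
    {"x": -0.001, "y": 0.0015, "z": 0.185, "wx": 0, "wy": 0, "wz": 0, "fingers": 0.8},
    {"x": -0.001, "y": 0.0015, "z": 0.196, "wx": 0, "wy": 0, "wz": 0, "fingers": 0.6},
    {"x": -0.001, "y": 0.0015, "z": 0.196, "wx": 0, "wy": 0, "wz": 0, "fingers": 0.5},
    {"x": -0.001, "y": 0.0015, "z": 0.196, "wx": 0, "wy": 0, "wz": 0, "fingers": 0.5}
  ],
  "force": 70
}}

```text
time_s: 3.25
eef_pos: [0.4363, -0.0591, 0.0052]
orientation: [-180.0, -0.1, -0.8]
ft_force: [1.0, -0.1, 0.8]
gripper_width: 0.0425
```

Emit:
{"op": "arm_command", "data": {
  "plan": [
    {"x": 0, "y": 0, "z": 0, "wx": 0, "wy": 0, "wz": 0, "fingers": 0.1},
    {"x": 0, "y": 0, "z": 0, "wx": 0, "wy": 0, "wz": 0, "fingers": 0.1},
    {"x": 0, "y": 0, "z": 0, "wx": 0, "wy": 0, "wz": 0, "fingers": 0.1},
    {"x": 0, "y": 0, "z": 0, "wx": 0, "wy": 0, "wz": 0, "fingers": 0.1},
    {"x": 0, "y": 0, "z": 0, "wx": 0, "wy": 0, "wz": 0, "fingers": 0.1},
    {"x": 0, "y": 0, "z": 0, "wx": 0, "wy": 0, "wz": 0, "fingers": 0.1}
  ]
}}

```text
time_s: 4.0
eef_pos: [0.4362, -0.0591, 0.0055]
orientation: [-179.9, -0.1, -0.8]
ft_force: [-3.1, 0.5, 12.4]
gripper_width: 0.0212
```

Emit:
{"op": "arm_command", "data": {
  "plan": [
    {"x": 0, "y": 0, "z": -0.02, "wx": 0, "wy": 0, "wz": 0, "fingers": 0.1},
    {"x": 0, "y": 0, "z": -0.06, "wx": 0, "wy": 0, "wz": 0, "fingers": 0.1},
    {"x": 0, "y": 0, "z": -0.12, "wx": 0, "wy": 0, "wz": 0, "fingers": 0.1},
    {"x": 0, "y": 0, "z": -0.18, "wx": 0, "wy": 0, "wz": 0, "fingers": 0.1},
    {"x": 0, "y": 0, "z": -0.24, "wx": 0, "wy": 0, "wz": 0, "fingers": 0.1},
    {"x": 0, "y": 0, "z": -0.295, "wx": 0, "wy": 0, "wz": 0, "fingers": 0.1},
    {"x": 0, "y": 0, "z": -0.295, "wx": 0, "wy": 0, "wz": 0, "fingers": 0.1}
  ]
}}

```text
time_s: 4.88
eef_pos: [0.4376, -0.0595, 0.303]
orientation: [-179.7, -0.5, -0.8]
ft_force: [0.2, 0.1, -2.4]
gripper_width: 0.0209
```

```bash
python3 - <<'E'
from h import *
s=ctrl.sense();print(s['joint_positions'],s['ft_force'],s['gripper_width'],tool()[0])
c=ctrl.get_calibration("wrist");f=ctrl.grab_frame("wrist");cv2.imwrite("pics/w2.png",f[:,:,::-1])
p,r=tool()
for h in (0.002,.004,.006): print(proj("wrist",[p+r.apply((.0645,0,-h)),p+r.apply((-.1,0,-h))],c))
E
```

```text
[-49.2198  -2.8896  48.7297 116.5695   2.125   64.8815 -92.188 ] [ 0.2422  0.1003 -2.4151] 0.020868975491933457 [ 0.4376 -0.0595  0.303 ]
[[252.2839 121.2229]
 [252.838  393.5381]]
[[252.2684 121.4916]
 [252.8325 396.3863]]
[[252.2524 121.7678]
 [252.827  399.287 ]]
```

View pics/w2.png

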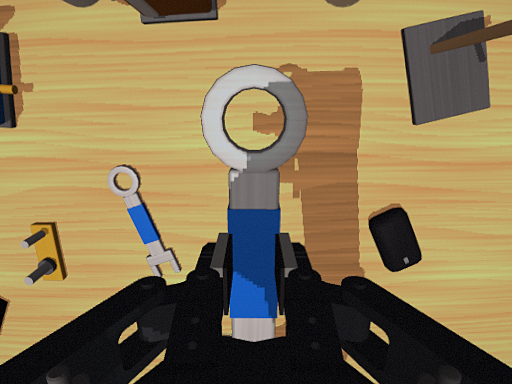

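The spanner is held with its eye at (254,118), ring 106 px across. I'll compute the pre-hang pose from this.

```bash
cat >> h.py <<'E'
ax=np.array([-.643*.9716,-.643*.2368,.766]); tip=np.array([.5357,-.331,.2785]); root=tip-.07*ax
E
python3 - <<'E'
from h import *
c=ctrl.get_calibration("wrist");p,r=tool()
o,d=ray("wrist",(254,118),c); 
for zt in (-.003,-.006): # tool z of eye top face
    o2=r.inv().apply(o-p);d2=r.inv().apply(d); e=o2+d2*(zt-o2[2])/d2[2]; print("eye in tool",e, "depth",np.dot(np.array(c["T"])[:3,2],r.apply(e)+p-o))
e=np.array([.066,-.001,-.003])
for th in (25,35):
    rot=eul(180,-th,13.7)
    for h in (.05,): print(th,tip+h*ax-rot.apply(e)); go(tip+h*ax-rot.apply(e),rot)
E
```

```text
eye in tool [ 0.0645  0.0005 -0.003 ] depth 0.13619360760834945
eye in tool [ 0.0647  0.0005 -0.006 ] depth 0.13327329051040368
25 [ 0.4478 -0.3535  0.2862]
xyz [0.0157 0.2941 0.0135] w [  3.0008  24.6317 -14.2596]
35 [ 0.4538 -0.352   0.2765]
xyz [0.0216 0.2926 0.0232] w [  4.2643  34.5771 -14.0496]
```

Emit:
{"op": "arm_command", "data": {
  "plan": [
    {"x": 0, "y": 0.05, "z": 0, "wx": 0.7, "wy": 6, "wz": -2.5, "fingers": 0.1},
    {"x": 0.005, "y": 0.1, "z": 0, "wx": 1.4, "wy": 12, "wz": -5, "fingers": 0.1},
    {"x": 0.01, "y": 0.15, "z": 0.005, "wx": 2.1, "wy": 18, "wz": -7.5, "fingers": 0.1},
    {"x": 0.015, "y": 0.2, "z": 0.01, "wx": 2.8, "wy": 24, "wz": -10, "fingers": 0.1},
    {"x": 0.02, "y": 0.25, "z": 0.015, "wx": 3.5, "wy": 30, "wz": -12.5, "fingers": 0.1},
    {"x": 0.022, "y": 0.291, "z": 0.02, "wx": 4.3, "wy": 34.6, "wz": -14, "fingers": 0.1},
    {"x": 0.022, "y": 0.291, "z": 0.02, "wx": 4.3, "wy": 34.6, "wz": -14, "fingers": 0.1},
    {"x": 0.022, "y": 0.291, "z": 0.02, "wx": 4.3, "wy": 34.6, "wz": -14, "fingers": 0.1},
    {"x": 0.022, "y": 0.291, "z": 0.02, "wx": 4.3, "wy": 34.6, "wz": -14, "fingers": 0.1}
  ]
}}

```text
time_s: 6.05
eef_pos: [0.4354, -0.325, 0.2994]
orientation: [178.6, -34.5, 13.7]
ft_force: [0.2, 0.5, -2.5]
gripper_width: 0.0211
```

```bash
python3 - <<'E'
from h import *
print(ctrl.sense()['joint_positions'],tool()[0])
c=ctrl.get_calibration("wrist");f=ctrl.grab_frame("wrist");cv2.imwrite("pics/w3.png",f[:,:,::-1])
e=np.array([.0645,.0005,0]);rot=eul(180,-35,13.7)
for h in (.05,.02,-.03,-.045): print(h);go(tip+h*ax-rot.apply(e),rot)
print(proj("wrist",[tip,root],c)); p,r=tool(); print((p+r.apply(e)-tip)-ax*np.dot(p+r.apply(e)-tip,ax))
E
```

```text
[-45.8194 -19.2167  83.3381 121.7691 -12.0738  38.7774 -27.8262] [ 0.4354 -0.325   0.2994]
0.05
xyz [-0.0023  0.0284  0.0232] w [1.4558 0.4342 0.0074]
0.02
xyz [0.0006 0.0277 0.053 ] w [1.4558 0.4342 0.0074]
-0.03
xyz [0.0053 0.0264 0.1028] w [1.4558 0.4342 0.0074]
-0.045
xyz [0.0067 0.026  0.1177] w [1.4558 0.4342 0.0074]
[[294.0033 108.3331]
 [282.2534  98.6873]]
[-0.0036  0.029   0.0028]
```

View pics/w3.png

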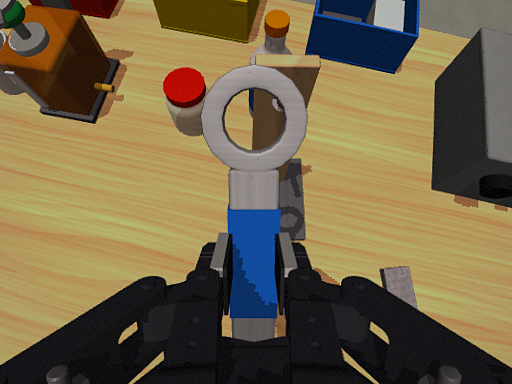

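The eye is centred at about (254,118) with the stand's upright behind it. J2 and J3 sit at their limits, so this tilt is unreachable in this posture. I'll try less tilt and a more radial yaw.

```bash
python3 - <<'E'
from h import *
e=np.array([.0645,.0005,0])
for th,y in ((15,0),(20,0),(15,-15),(20,-20),(25,-20)):
    rot=eul(180,-th,y); print(th,y,"misangle",np.degrees(np.arccos(rot.apply([0,0,-1])@ax)),tip+.05*ax-rot.apply(e)); go(tip+.05*ax-rot.apply(e),rot)
E
```

```text
15 0 misangle 25.63167960079149 [ 0.4422 -0.3381  0.3001]
xyz [0.003  0.0142 0.0018] w [ -4.3344 -19.6257  12.2499]
20 0 misangle 21.016401553624554 [ 0.4439 -0.3381  0.2947]
xyz [0.0013 0.0145 0.0072] w [ -4.854  -14.6472  12.0229]
15 -15 misangle 27.639467131418712 [ 0.4444 -0.322   0.3001]
xyz [ 0.0079 -0.001   0.0048] w [-10.6712 -19.4764  25.9272]
20 -20 misangle 25.47401877737205 [ 0.4477 -0.3174  0.2947]
xyz [ 0.0084 -0.0048  0.0116] w [-14.0732 -14.5152  29.8333]
25 -20 misangle 23.026144667877976 [ 0.4497 -0.3181  0.2895]
xyz [ 0.0069 -0.0038  0.0169] w [-15.3374  -9.6539  29.146 ]
```

Emit:
{"op": "arm_command", "data": {
  "plan": [
    {"x": 0.004, "y": -0.002, "z": 0.004, "wx": -5, "wy": -5, "wz": 10, "fingers": 0.1},
    {"x": 0.006, "y": -0.004, "z": 0.008, "wx": -10, "wy": -10, "wz": 20, "fingers": 0.1},
    {"x": 0.008, "y": -0.005, "z": 0.012, "wx": -14, "wy": -14.5, "wz": 30, "fingers": 0.1},
    {"x": 0.008, "y": -0.005, "z": 0.012, "wx": -14, "wy": -14.5, "wz": 30, "fingers": 0.1},
    {"x": 0.008, "y": -0.005, "z": 0.012, "wx": -14, "wy": -14.5, "wz": 30, "fingers": 0.1},
    {"x": 0.008, "y": -0.005, "z": 0.012, "wx": -14, "wy": -14.5, "wz": 30, "fingers": 0.1}
  ]
}}

```text
time_s: 6.85
eef_pos: [0.4473, -0.3179, 0.2944]
orientation: [-179.8, -20.1, -20.2]
ft_force: [0.2, 0.3, -1.6]
gripper_width: 0.021
```

```bash
cat > chk.py <<'E'
from h import *
import sys
th,y=map(float,sys.argv[1:3])
print(ctrl.sense()['joint_positions'],tool()[0])
e=np.array([.0645,.0005,0]);rot=eul(180,-th,y)
for h in (.05,.02,-.02,-.045): print(h);go(tip+h*ax-rot.apply(e),rot)
p,r=tool(); q=p+r.apply(e)-tip; print("along",q@ax,"off",q-ax*(q@ax),"mis",np.degrees(np.arccos(r.apply([0,0,-1])@ax)))
E
python3 chk.py 20 -20
```

```text
[-28.3634  -0.4268  61.4485 118.9126  -6.3419  41.9355 -72.9824] [ 0.4473 -0.3179  0.2944]
0.05
xyz [ 0.0003 -0.0006 -0.0002] w [-0.1385 -0.0503 -0.1531]
0.02
xyz [ 0.0075 -0.0113  0.0269] w [-0.1385 -0.0503 -0.1531]
-0.02
xyz [ 0.017  -0.0255  0.0631] w [-0.1385 -0.0503 -0.1531]
-0.045
xyz [ 0.023  -0.0344  0.0857] w [-0.1385 -0.0503 -0.1531]
along 0.05023168279303926 off [-0.0003 -0.0006 -0.0004] mis 25.330981113029928
```

Emit:
{"op": "arm_command", "data": {
  "plan": [
    {"x": 0.003, "y": -0.005, "z": 0.012, "wx": 0, "wy": 0, "wz": 0, "fingers": 0.1},
    {"x": 0.008, "y": -0.011, "z": 0.027, "wx": 0, "wy": 0, "wz": 0, "fingers": 0.1},
    {"x": 0.008, "y": -0.011, "z": 0.027, "wx": 0, "wy": 0, "wz": 0, "fingers": 0.1}
  ]
}}

```text
time_s: 7.22
eef_pos: [0.4668, -0.3129, 0.2714]
orientation: [-179.9, -20.0, -20.2]
ft_force: [0.0, 0.4, -2.2]
gripper_width: 0.021
```

```bash
python3 chk.py 20 -20; python3 - <<'E'
from h import *
c=ctrl.get_calibration("wrist");f=ctrl.grab_frame("wrist")
a=cv2.resize(f[30:210,150:390,::-1],None,fx=2.2,fy=2.2)
g=ctrl.grab_frame("side"); b=cv2.resize(g[210:330,200:300,::-1],(330,396))
cv2.imwrite("pics/m4.png",np.hstack([a,b])); print(proj("wrist",[tip,root],c),proj("side",[tip,root]))
E
```

```text
[-26.8561   6.038   61.8319 119.238  -16.0399  39.4527 -65.4272] [ 0.4668 -0.3129  0.2714]
0.05
xyz [-0.0075  0.0107 -0.0276] w [-0.0799  0.0388 -0.1462]
0.02
xyz [-0.0002  0.     -0.0005] w [-0.0799  0.0388 -0.1462]
-0.02
xyz [ 0.0094 -0.0142  0.0356] w [-0.0799  0.0388 -0.1462]
-0.045
xyz [ 0.0154 -0.0231  0.0582] w [-0.0799  0.0388 -0.1462]
along 0.019492267804206258 off [ 0.     -0.0003 -0.    ] mis 25.42953224853579
[[238.9366 107.1886]
 [206.5663  80.3798]] [[271.3569 260.5905]
 [286.5873 267.1283]]
```

View pics/m4.png

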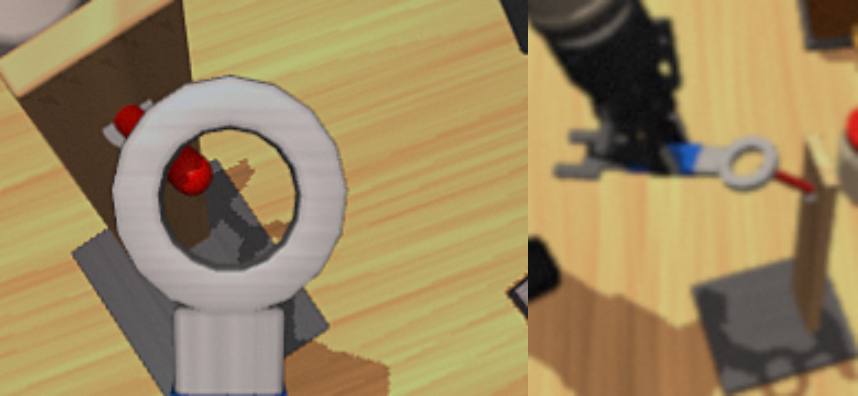

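The peg tip shows through the eye at crop (190,170), within about 2 px of the prediction. I'll slide the eye down along the peg axis.

Emit:
{"op": "arm_command", "data": {
  "plan": [
    {"x": 0.0026, "y": -0.004, "z": 0.01, "wx": 0, "wy": 0, "wz": 0, "fingers": 0.1},
    {"x": 0.0053, "y": -0.008, "z": 0.02, "wx": 0, "wy": 0, "wz": 0, "fingers": 0.1},
    {"x": 0.0079, "y": -0.012, "z": 0.03, "wx": 0, "wy": 0, "wz": 0, "fingers": 0.1},
    {"x": 0.0106, "y": -0.016, "z": 0.04, "wx": 0, "wy": 0, "wz": 0, "fingers": 0.1},
    {"x": 0.0106, "y": -0.016, "z": 0.04, "wx": 0, "wy": 0, "wz": 0, "fingers": 0.1}
  ]
}}

```text
time_s: 7.95
eef_pos: [0.4948, -0.3064, 0.2385]
orientation: [-179.8, -20.1, -20.2]
ft_force: [-0.2, -0.8, -1.8]
gripper_width: 0.0207
```

```bash
python3 chk.py 35 -10; python3 - <<'E'
from h import *
e=np.array([.0645,.0005,0]);p,r=tool();E=p+r.apply(e)
for th,y in((35,-15),(40,0)):
    rot=eul(180,-th,y);go(E-rot.apply(e),rot)
E
```

```text
[-21.4751  12.8474  56.7184 119.2492 -26.0998  36.4332 -58.6244] [ 0.4948 -0.3064  0.2385]
0.05
xyz [-0.0158  0.0356 -0.0499] w [ 4.5472 14.8928 -9.0962]
0.02
xyz [-0.0086  0.0249 -0.0227] w [ 4.5472 14.8928 -9.0962]
-0.02
xyz [0.0009 0.0107 0.0134] w [ 4.5472 14.8928 -9.0962]
-0.045
xyz [0.0069 0.0018 0.036 ] w [ 4.5472 14.8928 -9.0962]
along -0.02402857419132711 off [ 0.0007 -0.0005  0.0005] mis 25.35027068940814
xyz [0.0023 0.0048 0.0167] w [ 2.2296 14.9293 -4.6498]
xyz [0.0066 0.0172 0.0229] w [  9.9806  19.7103 -17.6092]
```

Emit:
{"op": "arm_command", "data": {
  "plan": [
    {"x": 0.001, "y": 0.0016, "z": 0.0056, "wx": 0.7, "wy": 5, "wz": -1.5, "fingers": 0.1},
    {"x": 0.0015, "y": 0.0032, "z": 0.011, "wx": 1.5, "wy": 10, "wz": -3.1, "fingers": 0.1},
    {"x": 0.0023, "y": 0.0048, "z": 0.0167, "wx": 2.2, "wy": 14.9, "wz": -4.6, "fingers": 0.1},
    {"x": 0.0023, "y": 0.0048, "z": 0.0167, "wx": 2.2, "wy": 14.9, "wz": -4.6, "fingers": 0.1},
    {"x": 0.0023, "y": 0.0048, "z": 0.0167, "wx": 2.2, "wy": 14.9, "wz": -4.6, "fingers": 0.1}
  ],
  "force": 30
}}

```text
time_s: 8.57
eef_pos: [0.5, -0.3144, 0.2242]
orientation: [-180.0, -35.0, -15.2]
ft_force: [0.1, 0.1, -3.0]
gripper_width: 0.0209
```

```bash
python3 chk.py 35 -15|grep -v -e xyz; python3 - <<'E'
from h import *
p,r=tool(); z=r.apply([0,0,1]); print("back",z, r.inv().apply([0,0,1]))
E
```

```text
[ -3.4738   8.2885  38.3892 128.6759 -55.9336  18.5919 -22.3173] [ 0.5    -0.3144  0.2242]
0.05
0.02
-0.02
-0.045
along -0.0230063815769492 off [ 0.0007 -0.0012  0.0004] mis 18.08421058533563
back [ 0.5543 -0.1499 -0.8187] [ 0.5742 -0.0004 -0.8187]
```

Emit:
{"op": "arm_command", "data": {
  "plan": [
    {"x": 0, "y": 0, "z": 0, "wx": 0, "wy": 0, "wz": 0, "fingers": 1},
    {"x": 0, "y": 0, "z": 0, "wx": 0, "wy": 0, "wz": 0, "fingers": 1},
    {"x": 0, "y": 0, "z": 0, "wx": 0, "wy": 0, "wz": 0, "fingers": 1},
    {"x": 0, "y": 0, "z": 0, "wx": 0, "wy": 0, "wz": 0, "fingers": 1},
    {"x": -0.01, "y": 0, "z": -0.03, "wx": 0, "wy": 0, "wz": 0, "fingers": 1},
    {"x": -0.02, "y": 0, "z": -0.06, "wx": 0, "wy": 0, "wz": 0, "fingers": 1},
    {"x": -0.02, "y": 0, "z": -0.1, "wx": 0, "wy": 0, "wz": 0, "fingers": 1},
    {"x": -0.02, "y": 0, "z": -0.1, "wx": 0, "wy": 0, "wz": 0, "fingers": 1}
  ]
}}

```text
time_s: 9.57
eef_pos: [0.4292, -0.2947, 0.2958]
orientation: [-180.0, -35.2, -15.1]
ft_force: [0.5, -0.1, 0.7]
gripper_width: 0.0852
```

```bash
python3 - <<'E'
from h import *
print(ctrl.sense()['joint_positions'])
f=ctrl.grab_frame("wrist")
g=ctrl.grab_frame("side"); b=cv2.resize(g[210:330,200:330,::-1],(416,384))
cv2.imwrite("pics/m5.png",np.hstack([cv2.resize(f[:,:,::-1],(380,285)),b[:285]]) if 0 else np.hstack([f[:,100:480,::-1],b]))
E
```

```text
[ -7.0647 -10.578   37.8276 130.9849  -8.301   23.8038 -66.2373]
```

View pics/m5.png

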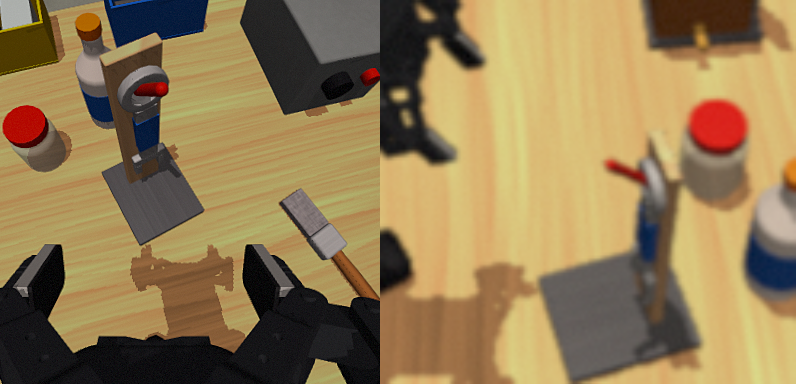

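The spanner hangs on the peg: the eye sits around the red peg at (143,88), with the shank down along the upright and the gripper clear. Next I'll go upright and hover in front of the oiler for a close look.

```bash
python3 -c "
from h import *
go((.50,-.12,.34),eul(180,-15,-8));go((.56,.037,.34),eul(180,0,0))"
```

```text
xyz [ 0.0442 -0.1871 -0.0236] w [  2.9902 -20.1061  -6.4733]
xyz [ 0.0581 -0.3543 -0.0137] w [  4.5946 -34.9283 -14.6273]
```

Emit:
{"op": "arm_command", "data": {
  "plan": [
    {"x": -0.01, "y": -0.05, "z": -0.02, "wx": 0.8, "wy": -6, "wz": -2, "fingers": 0},
    {"x": 0.01, "y": -0.1, "z": -0.02, "wx": 1.5, "wy": -12, "wz": -4, "fingers": 0},
    {"x": 0.035, "y": -0.15, "z": -0.02, "wx": 2.2, "wy": -17, "wz": -6, "fingers": 0},
    {"x": 0.044, "y": -0.2, "z": -0.02, "wx": 3, "wy": -22, "wz": -8, "fingers": 0},
    {"x": 0.05, "y": -0.25, "z": -0.016, "wx": 3.5, "wy": -27, "wz": -11, "fingers": 0},
    {"x": 0.055, "y": -0.3, "z": -0.014, "wx": 4, "wy": -32, "wz": -13, "fingers": 0},
    {"x": 0.058, "y": -0.354, "z": -0.014, "wx": 4.6, "wy": -35, "wz": -14.6, "fingers": 0},
    {"x": 0.058, "y": -0.354, "z": -0.014, "wx": 4.6, "wy": -35, "wz": -14.6, "fingers": 0},
    {"x": 0.058, "y": -0.354, "z": -0.014, "wx": 4.6, "wy": -35, "wz": -14.6, "fingers": 0},
    {"x": 0.058, "y": -0.354, "z": -0.014, "wx": 4.6, "wy": -35, "wz": -14.6, "fingers": 0}
  ]
}}

```text
time_s: 10.92
eef_pos: [0.5594, 0.0356, 0.3382]
orientation: [-180.0, 0.3, -0.1]
ft_force: [-0.2, 0.6, 0.4]
gripper_width: -0.0003
```

```bash
python3 - <<'E'
from h import *
print(ctrl.sense()['joint_positions'],tool()[0])
c=ctrl.get_calibration("wrist");f=ctrl.grab_frame("wrist")
import pickle;pickle.dump(c,open("c6.pkl","wb"))
cv2.imwrite("pics/w6.png",cv2.resize(f[:,:,::-1],(800,600),interpolation=cv2.INTER_CUBIC))
o=np.array([.66,.037,0])
print(proj("wrist",[o+[0,0,.203],o+[.04,.04,.203],o+[-.025,-.025,.235]],c)*800/512)
E
```

```text
[-14.3471  11.7091   5.1967  97.2355  -1.1684  71.3639 -99.0137] [0.5594 0.0356 0.3382]
[[392.1328 101.4032]
 [315.2518  21.4794]
 [442.9544 148.4311]]
```

View pics/w6.png

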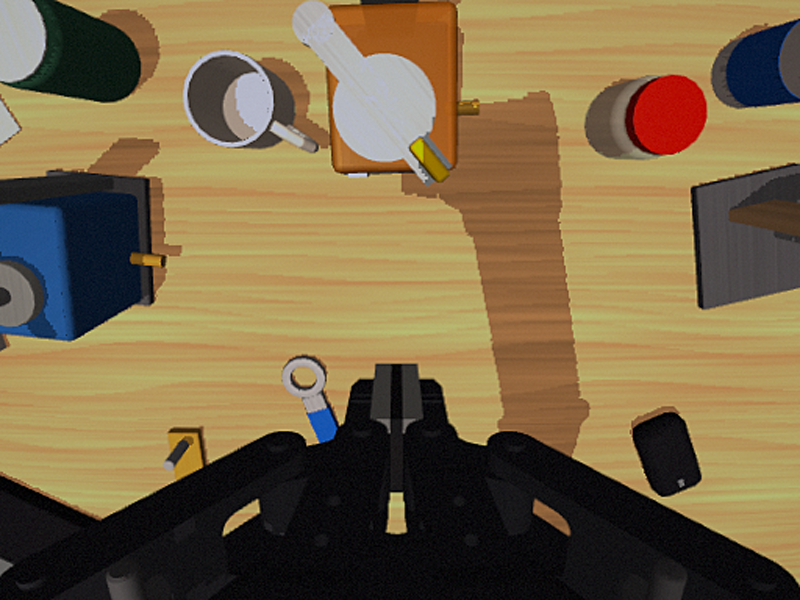

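The wrist view shows the cover disc at (384,107), the pivot end at (313,21) and the yellow tab's top at about (434,155). It also shows the amber tank's front corners at (332,173) and (456,170).

```bash
python3 - <<'E'
from h import *
import pickle;c=pickle.load(open("c6.pkl","rb"))
q=lambda u,v,z:atz("wrist",((u+.5)*.64-.5,(v+.5)*.64-.5),z,c)
d=q(384,107,.203);pv=q(313,21,.203);tb=q(436,155,.235);print("disc",d,"pivot",pv,"tabtop",tb)
v=d-pv;print(np.linalg.norm(v),np.degrees(np.arctan2(v[1],v[0])),np.linalg.norm((tb-pv)[:2]))
print("tank",q(332,173,.13),q(456,170,.13),q(457,3,.13),q(330,3,.13))
E
```

```text
disc [0.6573 0.0416 0.203 ] pivot [0.7004 0.0783 0.203 ] tabtop [0.632  0.0155 0.235 ]
0.0566279377383525 -139.55547502997172 0.0928435689330781
tank [0.6199 0.0805 0.13  ] [ 0.6217 -0.0073  0.13  ] [ 0.7288 -0.0051  0.13  ] [0.7291 0.078  0.13  ]
```

```bash
python3 - <<'E'
from h import *
pv=np.array([.7004,.0783]);g=lambda f:[*(pv+.092*np.array([np.cos(np.radians(f)),np.sin(np.radians(f))])),.213]
go(g(-113),eul(180,0,0))
for f in range(-120,-232,-9): print(f,(np.array(g(f))-g(-113))*[1,-1,-1])
E
```

```text
xyz [0.1057 0.0418 0.1249] w [-0.0204  0.2422 -0.1375]
-120 [-0.0101 -0.005  -0.    ]
-129 [-0.022  -0.0132 -0.    ]
-138 [-0.0324 -0.0231 -0.    ]
-147 [-0.0412 -0.0346 -0.    ]
-156 [-0.0481 -0.0473 -0.    ]
-165 [-0.0529 -0.0609 -0.    ]
-174 [-0.0555 -0.0751 -0.    ]
-183 [-0.0559 -0.0895 -0.    ]
-192 [-0.054  -0.1038 -0.    ]
-201 [-0.0499 -0.1177 -0.    ]
-210 [-0.0437 -0.1307 -0.    ]
-219 [-0.0356 -0.1426 -0.    ]
-228 [-0.0256 -0.1531 -0.    ]
```

Emit:
{"op": "arm_command", "data": {
  "plan": [
    {"x": 0.05, "y": 0.042, "z": 0, "wx": 0, "wy": 0.2, "wz": 0, "fingers": 0},
    {"x": 0.106, "y": 0.042, "z": 0.02, "wx": 0, "wy": 0.2, "wz": 0, "fingers": 0},
    {"x": 0.106, "y": 0.042, "z": 0.07, "wx": 0, "wy": 0.2, "wz": 0, "fingers": 0},
    {"x": 0.106, "y": 0.042, "z": 0.11, "wx": 0, "wy": 0.2, "wz": 0, "fingers": 0},
    {"x": 0.106, "y": 0.042, "z": 0.125, "wx": 0, "wy": 0.2, "wz": 0, "fingers": 0},
    {"x": 0.106, "y": 0.042, "z": 0.125, "wx": 0, "wy": 0.2, "wz": 0, "fingers": 0},
    {"x": 0.106, "y": 0.042, "z": 0.125, "wx": 0, "wy": 0.2, "wz": 0, "fingers": 0}
  ]
}}

```text
time_s: 11.85
eef_pos: [0.6664, -0.0051, 0.2154]
orientation: [-180.0, -0.2, -0.0]
ft_force: [-1.1, -0.8, 0.0]
gripper_width: -0.0002
```

Emit:
{"op": "arm_command", "data": {
  "plan": [
    {"x": -0.01, "y": -0.005, "z": 0, "wx": 0, "wy": 0, "wz": 0, "fingers": 0},
    {"x": -0.022, "y": -0.013, "z": 0, "wx": 0, "wy": 0, "wz": 0, "fingers": 0},
    {"x": -0.032, "y": -0.023, "z": 0, "wx": 0, "wy": 0, "wz": 0, "fingers": 0},
    {"x": -0.041, "y": -0.035, "z": 0, "wx": 0, "wy": 0, "wz": 0, "fingers": 0},
    {"x": -0.048, "y": -0.047, "z": 0, "wx": 0, "wy": 0, "wz": 0, "fingers": 0},
    {"x": -0.053, "y": -0.061, "z": 0, "wx": 0, "wy": 0, "wz": 0, "fingers": 0},
    {"x": -0.0555, "y": -0.075, "z": 0, "wx": 0, "wy": 0, "wz": 0, "fingers": 0},
    {"x": -0.056, "y": -0.0895, "z": 0, "wx": 0, "wy": 0, "wz": 0, "fingers": 0},
    {"x": -0.054, "y": -0.104, "z": 0, "wx": 0, "wy": 0, "wz": 0, "fingers": 0},
    {"x": -0.05, "y": -0.118, "z": 0, "wx": 0, "wy": 0, "wz": 0, "fingers": 0},
    {"x": -0.044, "y": -0.131, "z": 0, "wx": 0, "wy": 0, "wz": 0, "fingers": 0},
    {"x": -0.044, "y": -0.131, "z": 0, "wx": 0, "wy": 0, "wz": 0, "fingers": 0}
  ]
}}

```text
time_s: 13.35
eef_pos: [0.6217, 0.128, 0.2129]
orientation: [-179.9, 0.0, 0.1]
ft_force: [0.0, -0.2, -0.6]
gripper_width: 0.0001
```

```bash
python3 - <<'E'
from h import *
print(ctrl.sense()['joint_positions'])
pv=np.array([.7004,.0783]);g=lambda f:[*(pv+.092*np.array([np.cos(np.radians(f)),np.sin(np.radians(f))])),.213]
for f in (-216,-222,-228): go(g(f),eul(180,0,0))
E
```

```text
[ -20.5292   24.498     4.4439   96.2773   -2.2295   59.3208 -105.2342]
xyz [ 0.0043 -0.0043 -0.0001] w [-0.0697  0.033   0.1114]
xyz [ 0.0104 -0.0118 -0.0001] w [-0.0697  0.033   0.1114]
xyz [ 0.0172 -0.0186 -0.0001] w [-0.0697  0.033   0.1114]
```

Emit:
{"op": "arm_command", "data": {
  "plan": [
    {"x": 0.005, "y": -0.0055, "z": 0, "wx": 0, "wy": 0, "wz": 0, "fingers": 0},
    {"x": 0.01, "y": -0.0118, "z": 0, "wx": 0, "wy": 0, "wz": 0, "fingers": 0},
    {"x": 0.017, "y": -0.0186, "z": 0, "wx": 0, "wy": 0, "wz": 0, "fingers": 0},
    {"x": 0.017, "y": -0.0186, "z": 0, "wx": 0, "wy": 0, "wz": 0, "fingers": 0},
    {"x": 0.005, "y": -0.008, "z": -0.01, "wx": 0, "wy": 0, "wz": 0, "fingers": 0},
    {"x": 0.0, "y": 0.0, "z": -0.06, "wx": 0, "wy": 0, "wz": 0, "fingers": 0},
    {"x": -0.03, "y": 0.04, "z": -0.11, "wx": 0, "wy": 0, "wz": 0, "fingers": 0},
    {"x": -0.05, "y": 0.07, "z": -0.125, "wx": 0, "wy": 0, "wz": 0, "fingers": 0},
    {"x": -0.06, "y": 0.09, "z": -0.125, "wx": 0, "wy": 0, "wz": 0, "fingers": 0},
    {"x": -0.06, "y": 0.09, "z": -0.125, "wx": 0, "wy": 0, "wz": 0, "fingers": 0},
    {"x": -0.06, "y": 0.09, "z": -0.125, "wx": 0, "wy": 0, "wz": 0, "fingers": 0}
  ]
}}

```text
time_s: 14.72
eef_pos: [0.5611, 0.0374, 0.337]
orientation: [-180.0, 0.1, 0.1]
ft_force: [0.6, -0.1, -0.5]
gripper_width: -0.0002
```

```bash
python3 - <<'E'
from h import *
print(ctrl.sense()['joint_positions'],tool()[0])
c=ctrl.get_calibration("wrist");f=ctrl.grab_frame("wrist")
import pickle;pickle.dump(c,open("c7.pkl","wb"))
cv2.imwrite("pics/w7.png",cv2.resize(f[:200,100:400,::-1],None,fx=2.6,fy=2.6,interpolation=cv2.INTER_CUBIC))
o=np.array([.6613,.0375,.185]);print((proj("wrist",[o],c)-[100,0]+.5)*2.6-.5)
E
```

```text
[-15.7956  11.8355   6.767   97.2872  -1.5375  71.086  -98.5957] [0.5611 0.0374 0.337 ]
[[398.7342 177.1037]]
```

View pics/w7.png

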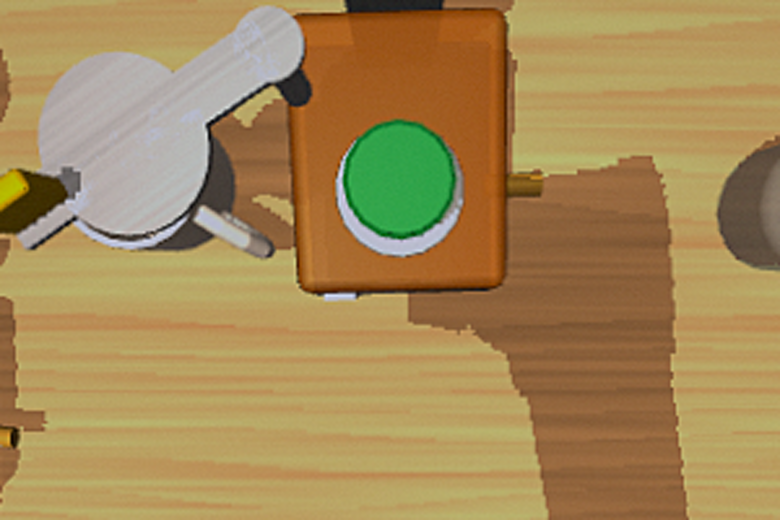

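The green head is uncovered, centred at crop (400,179), which is within 1 mm of the estimate. The cover is aside at about 1.77 rad. I'll press with a 12° tilt so the wrist camera stays clear of the mast.

```bash
python3 -c "
from h import *
for z in (.26,.20): go((.6695,.037,z),eul(180,-12,0))"
```

```text
xyz [0.1084 0.0009 0.0767] w [-0.05   12.1401  0.1086]
xyz [0.1086 0.001  0.1367] w [-0.05   12.1401  0.1086]
```

Emit:
{"op": "arm_command", "data": {
  "plan": [
    {"x": 0.04, "y": 0.001, "z": 0, "wx": 0, "wy": 6, "wz": 0, "fingers": 0},
    {"x": 0.085, "y": 0.001, "z": 0.02, "wx": 0, "wy": 12.1, "wz": 0.1, "fingers": 0},
    {"x": 0.108, "y": 0.001, "z": 0.06, "wx": 0, "wy": 12.1, "wz": 0.1, "fingers": 0},
    {"x": 0.1085, "y": 0.001, "z": 0.1, "wx": 0, "wy": 12.1, "wz": 0.1, "fingers": 0},
    {"x": 0.1085, "y": 0.001, "z": 0.137, "wx": 0, "wy": 12.1, "wz": 0.1, "fingers": 0},
    {"x": 0.1085, "y": 0.001, "z": 0.137, "wx": 0, "wy": 12.1, "wz": 0.1, "fingers": 0},
    {"x": 0.1085, "y": 0.001, "z": 0.137, "wx": 0, "wy": 12.1, "wz": 0.1, "fingers": 0}
  ]
}}

```text
time_s: 15.65
eef_pos: [0.6707, 0.036, 0.202]
orientation: [-179.9, -12.1, -0.1]
ft_force: [1.4, -0.4, 0.4]
gripper_width: -0.0
```

```bash
python3 -c "
from h import *
print(ctrl.sense()['ft_force'],ctrl.sense()['joint_positions'])
for z in (.18,.165): go((.6695,.037,z),eul(180,-12,0))"
```

```text
[ 1.3822 -0.3578  0.4403] [-14.4518  22.6757   6.6516 101.8598  -1.1654  43.595  -97.8767]
xyz [-0.0058 -0.001   0.0213] w [-0.0418 -0.1347 -0.0611]
xyz [-0.009  -0.001   0.0359] w [-0.0418 -0.1347 -0.0611]
```

Emit:
{"op": "arm_command", "data": {
  "plan": [
    {"x": -0.003, "y": 0, "z": 0.01, "wx": 0, "wy": 0, "wz": 0, "fingers": 0},
    {"x": -0.006, "y": 0, "z": 0.02, "wx": 0, "wy": 0, "wz": 0, "fingers": 0},
    {"x": -0.008, "y": 0, "z": 0.03, "wx": 0, "wy": 0, "wz": 0, "fingers": 0},
    {"x": -0.0085, "y": 0, "z": 0.034, "wx": 0, "wy": 0, "wz": 0, "fingers": 0},
    {"x": -0.0085, "y": 0, "z": 0.034, "wx": 0, "wy": 0, "wz": 0, "fingers": 0},
    {"x": -0.0085, "y": 0, "z": 0.034, "wx": 0, "wy": 0, "wz": 0, "fingers": 0}
  ]
}}

```text
time_s: 16.4
eef_pos: [0.6696, 0.0354, 0.1675]
orientation: [-179.9, -12.2, -0.1]
ft_force: [-2.1, 1.2, 8.8]
gripper_width: -0.0
```

Emit:
{"op": "arm_command", "data": {
  "plan": [
    {"x": -0.0005, "y": 0, "z": 0.002, "wx": 0, "wy": 0, "wz": 0, "fingers": 0},
    {"x": -0.001, "y": 0, "z": 0.004, "wx": 0, "wy": 0, "wz": 0, "fingers": 0},
    {"x": -0.001, "y": 0, "z": 0.005, "wx": 0, "wy": 0, "wz": 0, "fingers": 0},
    {"x": -0.001, "y": 0, "z": 0.005, "wx": 0, "wy": 0, "wz": 0, "fingers": 0}
  ]
}}

```text
time_s: 16.9
eef_pos: [0.6698, 0.0354, 0.1642]
orientation: [-179.9, -12.3, -0.1]
ft_force: [-8.2, 0.6, 21.6]
gripper_width: 0.0001
```

The force rose to 21.6 N, above the roughly 10 N holding force, so the plunger is at its stop. I'll hold there for about 1 s, then let it rise.

Emit:
{"op": "arm_command", "data": {
  "plan": [
    {"x": 0, "y": 0, "z": 0.001, "wx": 0, "wy": 0, "wz": 0, "fingers": 0},
    {"x": 0, "y": 0, "z": 0.001, "wx": 0, "wy": 0, "wz": 0, "fingers": 0},
    {"x": 0, "y": 0, "z": 0.001, "wx": 0, "wy": 0, "wz": 0, "fingers": 0},
    {"x": 0, "y": 0, "z": 0.001, "wx": 0, "wy": 0, "wz": 0, "fingers": 0},
    {"x": 0, "y": 0, "z": 0.001, "wx": 0, "wy": 0, "wz": 0, "fingers": 0},
    {"x": 0, "y": 0, "z": 0.001, "wx": 0, "wy": 0, "wz": 0, "fingers": 0},
    {"x": 0, "y": 0, "z": 0.001, "wx": 0, "wy": 0, "wz": 0, "fingers": 0}
  ]
}}

```text
time_s: 17.77
eef_pos: [0.6699, 0.0354, 0.164]
orientation: [-179.9, -12.3, -0.1]
ft_force: [-11.6, 0.3, 26.2]
gripper_width: 0.0001
```

Emit:
{"op": "arm_command", "data": {
  "plan": [
    {"x": 0.002, "y": 0, "z": -0.01, "wx": 0, "wy": 0, "wz": 0, "fingers": 0},
    {"x": 0.005, "y": 0, "z": -0.025, "wx": 0, "wy": 0, "wz": 0, "fingers": 0},
    {"x": 0.01, "y": 0, "z": -0.05, "wx": 0, "wy": 0, "wz": 0, "fingers": 0},
    {"x": 0.01, "y": 0, "z": -0.09, "wx": 0, "wy": 0, "wz": 0, "fingers": 0},
    {"x": -0.02, "y": 0, "z": -0.14, "wx": 0, "wy": 0, "wz": 0, "fingers": 0},
    {"x": -0.07, "y": 0, "z": -0.17, "wx": 0, "wy": 0, "wz": 0, "fingers": 0},
    {"x": -0.12, "y": 0, "z": -0.18, "wx": 0, "wy": 0, "wz": 0, "fingers": 0},
    {"x": -0.12, "y": 0, "z": -0.18, "wx": 0, "wy": 0, "wz": 0, "fingers": 0},
    {"x": -0.12, "y": 0, "z": -0.18, "wx": 0, "wy": 0, "wz": 0, "fingers": 0},
    {"x": -0.12, "y": 0, "z": -0.18, "wx": 0, "wy": 0, "wz": 0, "fingers": 0}
  ]
}}

```text
time_s: 19.02
eef_pos: [0.5148, 0.0353, 0.3107]
orientation: [-180.0, -12.1, -0.1]
ft_force: [0.3, 2.0, -0.6]
gripper_width: -0.0002
```

```bash
python3 - <<'E'
from h import *
s=ctrl.sense();print(s['ft_force'],tool()[0])
f=ctrl.grab_frame("side"); cv2.imwrite("pics/end.png",cv2.resize(f[100:340,150:450,::-1],(740,592),interpolation=cv2.INTER_CUBIC))
E
```

```text
[ 0.2731  1.9519 -0.6257] [0.5148 0.0353 0.3107]
```

View pics/end.png

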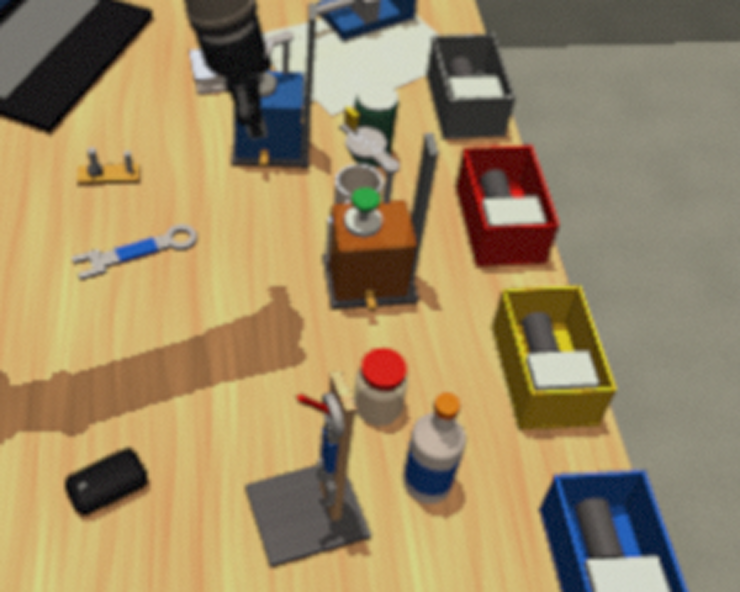

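The green head is up at (366,198), the cover is aside, and the spanner hangs on the peg at (333,420). The arm is clear, so I'm handing in.

```bash
python3 -c "
from workcell import ctrl
print(ctrl.sign_off())"
```

```text
the job is handed in; nothing more can be done
None
```

The job is done in the order asked and handed in at about 19 s of the 72 s allowed.

- **Spanner:** I took the farther of the two look-alikes (0.43 m from the base against 0.36 m) and hung it by its eye on the red peg. The check after release and the final view both show it hanging there with the gripper clear.
- **Oiler:** I swung its dust cover aside to about 1.77 rad, read off the picture. I pressed the plunger to its stop and held it for about 1 s, then let it rise. At the stop the force reached 22–26 N and the tool moved only 0.2 mm more. The final view shows the green head back up, though I judged that by eye rather than measuring it.
- **Left alone:** I did not touch the coolant pump or press its plunger. The other things in the final view look undisturbed; the brush, the offcuts and part of the coolant pump were out of frame or hidden behind the arm.

**What went wrong:**
- The first move call was refused on its format.
- My first hanging pose, tilted 35°, ran joints 2 and 3 almost to their limits. I threaded the eye at 20° instead and tilted further once it was on the peg.
- The grip on the shank read 21 mm where 25 mm was stated, but it held.

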